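# Empty the tilting scrap bin of the fuse test bench

## Robot

A 6-joint arm with a two-finger parallel gripper is mounted at the origin on the work surface. World frame = base frame: x ahead of the robot, y to its left, z up, the work surface at z = 0. Lengths are in m, angles in rad, forces in N, time in s.
With the tool pointing down it reaches from about 0.325 to 0.9 m from the base axis. Payload 3.5 kg.
Tool frame: the origin (TCP) lies at the very end of the fingers, on their centre line; the grasp point (between the pads) lies 19 mm behind it; z points along the fingers, y is the line along which they close (so a half turn about z gives the same grasp; the last joint's range is limited). The gripper opens to 85 mm and grips with 20 to 120 N. Pads are 22 mm wide; open, the fingers measure 114 mm over their backs; the gripper's body (76 mm by 85 mm) begins 54 mm behind the grasp point. The pads swing forward as they close: fully open they stand 13 mm farther back than shut.
Start: joints at [-1.266, 0.276, -0.026, 1.268, 0, 1.467], TCP at [0.248, -0.574, 0.231] pointing down, gripper open.
Joint ranges: [-3.12, 3.12], [-0.85, 1.88], [-1.08, 1.24], [-1.95, 2.15], [-1.57, 1.53], [-3.14, 3.14]. Speed limits (rad/s): [2.57, 2.57, 3.14, 3.14, 3.14, 3.14].

## Interface

Orientations are given as a rotation vector (axis times angle).
In Python, from station import state, grab_frame, finish_job gives the robot as it stands. The module is installed in compiled form; this text tells all that it offers.
- The arm moves only by the tool step_arm, never from a script. Its argument "plan" is a list of rows, each a list of 7 numbers: the shift along the tool's x, y, z in units of 40 cm (1.0 is 40 cm), then the turn, a rotation vector about the tool's x, y, z in units of pi/2 rad (1.0 is pi/2 rad), then the opening, from 0 (shut) to 1 (fully open). A call has 1 to 10 rows; each row is the pose to reach, as a shift and turn from the pose commanded when the call began, along the tool's axes at that moment; what a row does not reach only later rows make up. A row lasts 1/12 s, in which the tool goes at most 41.7 mm and 7.16 degrees, less where a joint would pass 70% of its speed; a pose out of reach is approached as far as the arm can. A call with a number of a shift or a turn outside -1 to 1 is refused whole. A call with a gripper value outside its range is refused whole. The fingers move at their own pace and stop on an object; "grip_force" is the grip in N (left out, the last holds). Time passes only in rows, so rows that repeat a pose let the fingers close. It gives the time, the measured TCP pose, the force, the opening and the grip force at its end, in the units of the state.
- state(): the state, without advancing time (a new reading comes with each control period).
- grab_frame(name): name is "side" or "top" or "wrist"; returns a dict with "img" (480x640x3 uint8, red, green, blue), "fx", "fy", "cx", "cy" (pixels), "dist" ([k1, k2, p1, p2, k3] as OpenCV has them; the pictures are not rectified), "R" (3x3) and "t" (3): a world point X has camera coordinates R X + t. Camera axes: x right, y down, z forward; pixel columns grow to the right and rows downward; lengths in m; the calibration is good to about 2 mm. A picture is of the moment at which its call begins. There is no depth.
- finish_job(): hands the job in; it is judged then, once.
The state is a dict: "t": time; "joint_positions": joint angles; "qvel": joint speeds; "tau": joint torques, N m; "position": TCP position; "orientation": TCP orientation; "wrist_force": force on the tool from outside, world axes, zero at the start; "ft_torque": the same for the moment, N m; "opening": finger opening in m; "grasp_force": force on a finger pad.
Only numpy, scipy, OpenCV 4.12 (cv2) and the standard library are available. Lean on these libraries where they do the work, as an engineer would, in place of code of your own. Each camera call takes 0.05 s, during which the arm holds its last target. There are 200 camera calls.

## Task

Empty the tilting scrap bin: bring the square steel pan up under the bin's hinged front lip, tip the bin by the rubber-edged flange on its back until all five rejects have slid out into the pan with none landing on the bench, then lower the bin upright onto its rest under control, without letting it drop. Leave the pan with the scrap standing flat on the bench, and leave the multimeter, fuse holder, fuse carton and screwdriver where they are.

Things in the scene. Friction and masses are not known exactly. Their poses are not given: they have to be found in the camera images.
- bin_lip (a point): Middle of the hinge pin along the front lip of the tilting scrap bin, 100 mm above the bench. Axes: z up, +x level towards the bin's back (where the grip flange is), -x the way the bin pours, y along the hinge. The lip is a 10 mm round bead, 134 mm wide.
- bin_base: Base of the bin, screwed to the bench, does not move; origin on the bench plumb below the hinge pin, axes as the lip's. Two gusset brackets (outer faces 76 mm either side of the middle) carry the pin and slope back below it: a 48 mm high pan can stand with its near edge up to 20 mm behind the lip, where it meets them. The base plate lies 65 to 200 mm behind the lip.
- tub (a joint): Tilt of the bin's tub about the lip (rad): 0 upright on its rest, grows as the back rises and it tips forward; stop at 1.6. 0.6 to 1 kg, heavy at the back (some 0.6 to 1 N m about the pin when upright, 3 to 5 N at the flange), little hinge friction: it falls back from any angle if let go. Coming down faster than 3 rad/s counts as dropping it.
- tub_grip (a point): Grip point, moving with the tub: middle of the black rubber trim on the flange along the rim of the back wall; upright it is 187 mm behind and 27 mm above the pin. Axes turn with the tub (upright: as the lip's). The flange is a flat strip 134 mm wide along y, 9 mm thick, leaning up and back at 45 degrees (along +x+z of the tub): 23 mm from the rim up to this point, free edge 15 mm beyond.
- tub_floor (a point): Middle of the tub's floor (upper face), moving with the tub. The tub is an open box of 3 mm sheet steel, 128 mm wide inside: flat floor 67 mm below the pin, 79 to 169 mm behind it; back wall and sides up to 12 mm above the pin; its front is a chute rising from the floor to the lip at 43 degrees. Friction of scrap on it is about 0.3 to 0.4: pieces slide off past about 1.15 rad; 1.5 rad empties it.
- pan_mid (a point): Centre, half-way up, of the empty loose scrap pan: square open sheet-steel tray 190 x 190 mm outside, 48 mm high, axes along its sides, z up, floor 4 mm thick. The walls end in a rolled rim 10 mm wide and 10 mm high, which can be pinched; below the rim the wall is 4 mm thick. About 0.5 kg, slides on the bench.
- carrier_a: Reject in the bin: cracked grey plastic fuse carrier, a block 56 x 20 x 20 mm with a 26 x 14 x 8 mm finger grip on top (28 mm high in all); origin at its middle.
- carrier_b: Reject in the bin: the second cracked grey fuse carrier, of the same size; origin at its middle.
- end_cap: Reject in the bin: nickel fuse end cap, cup of 22 mm diameter, 18 mm high; origin at its middle.
- spring_clip: Reject in the bin: U-shaped steel spring clip 24 x 14 x 22 mm; origin at its middle.
- lens: Reject in the bin: round domed glass indicator lens, 26 mm diameter, 14 mm high; origin at its middle.
- table: The oak bench; its top is at height 0.
- multimeter: Bystander: multimeter lying flat, 85 x 175 x 38 mm (its y is the long side); origin at the middle of its underside.
- fuse_holder: Bystander: good closed fuse holder, 36 x 78 x 67 mm; origin at the middle of its underside.
- fuse_carton: Bystander: small open carton with five new fuses, 70 x 110 x 26 mm; origin at the middle of its underside.
- screwdriver: Bystander: screwdriver lying along its x, 200 mm long, 26 mm thick handle; origin at the middle of its underside.
Mind the look-alikes: they are no part of the job. Leave any red or turquoise look-alike of the carrier_a alone.

How it is judged:
By the outcome, as a careful person would: the job done as asked, in the order asked, and still so for the second after the job is handed in, with the robot touching nothing.
It also fails if it takes over 70 s, if anything falls off the work surface, if the arm or the gripper's body presses on something with over 40 N, if the wrist force passes 120 N, or if a joint passes its speed limit or range.

## Working session

There is one attempt and no reset: what is moved stays moved. The work goes in short steps, Python scripts to look and compute and a tool call to move; the robot and the scene stay as the last step left them, time stands still between calls to the robot, and variables do not carry over. Pictures are saved under pics/ and viewed, at most 10 in all, crops included, and the job is handed in when it is done.

Besides the shell and the picture viewer there is one more tool, called after ">>>" by a JSON object that holds its "op" and its "data". step_arm: Moves the arm, as the interface text tells. Shifts and turns lie within -1 to 1; 1 stands for 40 cm of shift or pi/2 rad of turn. Its arguments: {"type":"object","properties":{"plan":{"type":"array","items":{"type":"array","items":{"type":"number"}}},"grip_force":{"type":"number"}},"required":["plan"]}

```bash
mkdir -p pics; python3 - <<'E'
from station import state, grab_frame
import cv2, pickle
print(state())
F={}
for n in("side","top","wrist"):
    f=grab_frame(n);F[n]=f;cv2.imwrite(f"pics/{n}0.png",f["img"][:,:,::-1]);print(n,f["fx"],f["cx"],f["cy"],f["dist"],f["R"].tolist() if hasattr(f["R"],'tolist') else f["R"],f["t"])
pickle.dump(F,open("f0.pkl","wb"))
E
```

```text
{'t': 0.0, 'joint_positions': array([-1.26640854e+00,  2.77169004e-01, -2.79208846e-02,  1.26800812e+00,
       -1.14161451e-05,  1.46741965e+00]), 'qvel': array([-0.00180135, -0.00189396,  0.00140149, -0.00045614,  0.00113124,
       -0.00019404]), 'tau': array([-2.00870410e-03, -4.45511413e+01,  2.95202529e+01,  1.64506357e-02,
       -1.37710945e-04,  1.48087605e-05]), 'position': array([ 0.2476086 , -0.57298718,  0.23011852]), 'orientation': array([-3.07428218e+00, -6.35623221e-01,  3.80328744e-04]), 'wrist_force': array([-0.37914496, -0.20891778,  0.43497924]), 'ft_torque': array([ 0.03760723, -0.0344509 ,  0.00195276]), 'grasp_force': 0.0, 'opening': 0.08560891633633694}
side 600.5435412648764 328.83244617568096 238.9525912300501 [-0.08292586  0.          0.          0.          0.        ] [[-0.7421964924923816, -0.6701511341080139, 0.006467146646638054], [-0.44436573434398036, 0.48486834285597935, -0.753287318516004], [0.5016806361351229, -0.561960984010313, -0.6576597842176605]] [0.43278092 0.33597981 1.17012739]
top 504.7259997187669 318.8398268139245 235.78612296057486 [-0.09003256  0.          0.          0.          0.        ] [[-0.005060843398677846, -0.9997473692836303, -0.021899440051171608], [-0.9892928979054383, 0.008199764632620036, -0.14571316348851063], [0.14585592212163978, 0.020927529009188695, -0.9890844698566528]] [0.00510581 0.59669857 1.13929592]
wrist 357.7490121287435 319.39854375638475 239.559509490384 [0.01013811 0.         0.         0.         0.        ] [[0.39635974294614046, -0.9180919303483523, -0.0024822572202206467], [-0.8768914911795217, -0.37937075848048235, 0.2951933947548627], [-0.2719563694209536, -0.11482610782910542, -0.9554342981556576]] [-0.62490914 -0.03811588  0.38082016]
```

View pics/top0.png

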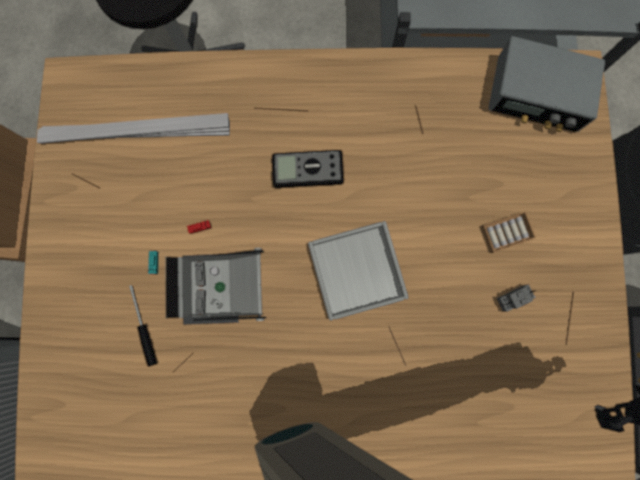

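View pics/side0.png

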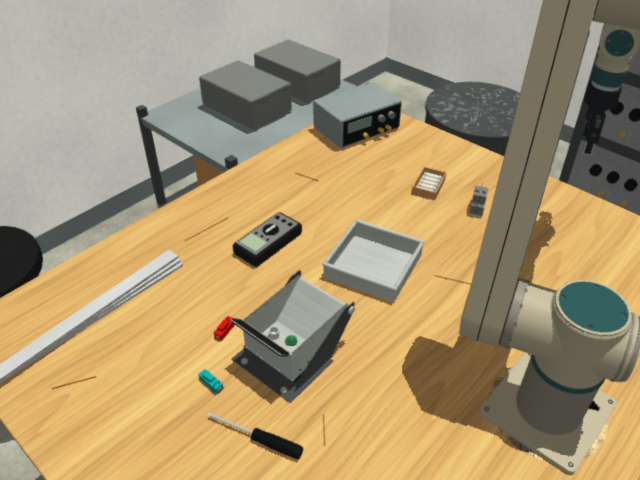

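The top view shows the bin with its flange at (172,287) and its lip at about (262,285), so it pours toward image right (−y). The pan is at (357,270), slightly turned. Grey blocks (200,272) and (200,302) in the tub could be taken for the rejects, as could the red (199,227) and turquoise (153,262) look-alikes outside it. I choose the grey ones in the tub and only touch the bin and pan. Next is one close crop to check that.

```bash
cat > h.py <<'E'
import numpy as np, cv2
from scipy.spatial.transform import Rotation as Ro
def K(f): return np.array([[f["fx"],0,f["cx"]],[0,f["fy"],f["cy"]],[0,0,1.]])
def back(f,uv,z):
    u=cv2.undistortPoints(np.array(uv,float).reshape(-1,1,2),K(f),np.array(f["dist"])).reshape(-1,2)
    R=np.array(f["R"]);t=np.array(f["t"]);C=-R.T@t
    d=np.c_[u,np.ones(len(u))]@R
    return C+d*((np.array(z)-C[2])/d[:,2])[:,None] if np.ndim(z) else C+d*((z-C[2])/d[:,2:3])
def proj(f,X): return cv2.projectPoints(np.array(X,float).reshape(-1,3),cv2.Rodrigues(np.array(f["R"]))[0],np.array(f["t"]),K(f),np.array(f["dist"]))[0].reshape(-1,2)
E
python3 - <<'E'
import pickle,cv2
F=pickle.load(open("f0.pkl","rb"))
a=F["top"]["img"][210:340,145:418,::-1];b=F["side"]["img"][215:405,200:430,::-1]
cv2.imwrite("pics/tc.png",cv2.resize(a,(0,0),fx=2.9,fy=2.9,interpolation=cv2.INTER_CUBIC))
cv2.imwrite("pics/sc.png",cv2.resize(b,(0,0),fx=3,fy=3,interpolation=cv2.INTER_CUBIC))
E
```

```text
(no output)
```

View pics/tc.png

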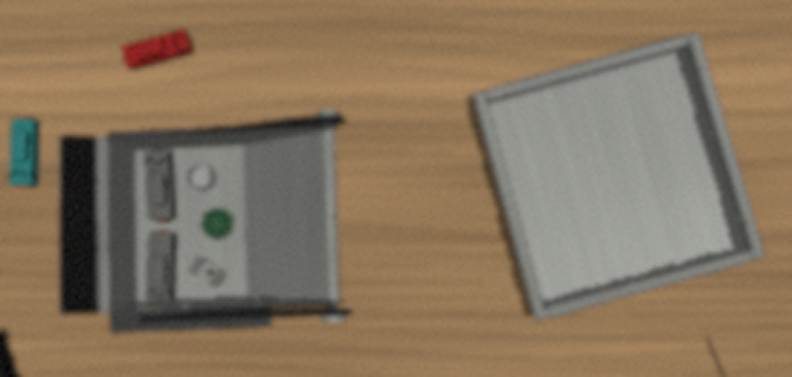

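View pics/sc.png

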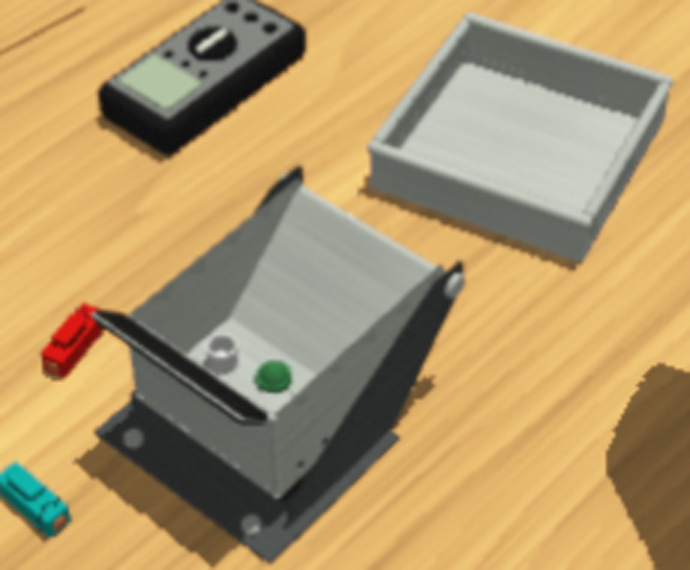

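The top crop shows the grey carriers, end cap, green lens and clip inside the tub. The lip runs from about (332,122) to (334,312), the flange free edge is at x≈62 (y 137 to 312), and the pan rim corners are (474,97), (695,36), (760,253), (537,315). The side crop agrees.

```bash
python3 - <<'E'
import pickle,numpy as np
from h import *
from scipy.optimize import least_squares
F=pickle.load(open("f0.pkl","rb"));T=F["top"];S=F["side"]
tp=lambda L:np.array(L,float)/2.9+[145,210]
sp=lambda L:np.array(L,float)/3+[200,215]
lip=[[0,-.067,.1],[0,.067,.1]];fl=[[.1976,-.067,.1376],[.1976,.067,.1376]]
# bin +x -> world +y ; bin +y -> world -x
pts=np.array(lip+fl)
ot=tp([[333,122],[334,312],[62,137],[62,312]])   # image up=+x world = bin -y
os_=sp([[303,183],[438,272],[97,315],[247,420]])
print(back(T,ot,np.array([.1,.1,.1376,.1376])));print(back(S,os_,np.array([.1,.1,.1376,.1376])))
def W(p,P):
    c,s=np.cos(p[2]),np.sin(p[2]);P=np.array(P);return np.c_[p[0]+c*P[:,0]-s*P[:,1],p[1]+s*P[:,0]+c*P[:,1],P[:,2]]
def fit(pts,ot,os_,p0):
    r=least_squares(lambda p:np.r_[(proj(T,W(p,pts))-ot).ravel(),(proj(S,W(p,pts))-os_).ravel()],p0)
    print("pose",r.x,"res",np.round(r.fun,1));return r.x
fit(pts,ot,os_,[.4,.1,1.57])
h=.095
pp=[[-h,-h,.048],[-h,h,.048],[h,h,.048],[h,-h,.048]]
# local pan: x~world x. top-left(474,97)=(+x,+y); top right(695,36)=(+x,-y); (760,253)=(-x,-y); (537,315)=(-x,+y)
ot=tp([[760,253],[537,315],[474,97],[695,36]])
os_=sp([[668,82],[590,220],[372,145],[468,15]])
print(back(T,ot,.048));print(back(S,os_,.048))
# side order unknown: print only, fit top-only
r=least_squares(lambda p:(proj(T,W(p,pp))-ot).ravel(),[.45,-.1,.2]);print("pan",r.x,np.round(r.fun,1))
for n,uv in dict(meter=[308,168],holder=[515,298],carton=[508,232],drv=[148,345],red=[199,227],turq=[153,262]).items(): print(n,back(T,[uv],.02))
E
```

```text
[[0.55282436 0.13171735 0.1       ]
 [0.4082104  0.12951307 0.1       ]
 [0.53845337 0.33112601 0.1376    ]
 [0.40845606 0.32673253 0.1376    ]]
[[0.54766808 0.13056095 0.1       ]
 [0.4183435  0.13045071 0.1       ]
 [0.53429338 0.33448792 0.1376    ]
 [0.4025326  0.3285185  0.1376    ]]
pose [0.48052775 0.13175195 1.61264694] res [-1.3  2.4  0.3 -2.5 -0.4 -0.3  0.1  1.5 -1.2  1.   2.2  0.8 -0.7 -2.
 -0.2 -1.5]
[[ 0.45186244 -0.2007602   0.048     ]
 [ 0.40458065 -0.02389151  0.048     ]
 [ 0.5782394   0.02536238  0.048     ]
 [ 0.62646814 -0.15326906  0.048     ]]
[[ 0.44662671 -0.19193146  0.048     ]
 [ 0.39862746 -0.02342556  0.048     ]
 [ 0.57477796  0.02664528  0.048     ]
 [ 0.62298708 -0.14727162  0.048     ]]
pan [ 0.51550744 -0.0881401   0.26659578] [ 1.8  1.3 -1.   2.5 -1.4 -1.6  0.6 -2.4]
meter [[0.76798248 0.02729376 0.02      ]]
holder [[ 0.44766891 -0.46159485  0.02      ]]
carton [[ 0.60565781 -0.45354036  0.02      ]]
drv [[0.34203062 0.40780967 0.02      ]]
red [[0.62415016 0.29195823 0.02      ]]
turq [[0.53954973 0.40258101 0.02      ]]
```

```bash
cat >> h.py <<'E'
def down(yaw): # tool z down, tool y along (cos yaw, sin yaw)
    y=np.array([np.cos(yaw),np.sin(yaw),0]);z=np.array([0,0,-1.]);return np.c_[np.cross(y,z),y,z]
def rel(s,p,R):
    R0=Ro.from_rotvec(s["orientation"]).as_matrix()
    return np.round(np.r_[R0.T@(np.array(p)-s["position"])/.4,Ro.from_matrix(R0.T@R).as_rotvec()/(np.pi/2)],3)
E
python3 - <<'E'
from h import *
from station import state
s=state();pan=np.array([.513,-.087]);a=.262
print(Ro.from_rotvec(s["orientation"]).as_matrix())
g=pan+.09*np.array([np.sin(a),-np.cos(a)]);print(g)
for y in(a+np.pi/2,a-np.pi/2):print(rel(s,[*g,.13],down(y)))
E
```

```text
[[ 9.17997109e-01  3.96586706e-01 -5.41239628e-04]
 [ 3.96587027e-01 -9.17995465e-01  1.74841123e-03]
 [ 1.96541128e-04 -1.81968507e-03 -9.99998325e-01]]
[ 0.53631115 -0.17392865]
[ 1.058 -0.63   0.252  0.    -0.002 -1.907]
[ 1.058e+00 -6.300e-01  2.520e-01 -1.000e-03 -0.000e+00  9.300e-02]
```

>>> {"op": "step_arm", "data": {"plan": [[0.98,-0.58,0.23,0,0,0.093,0.5],[0.98,-0.58,0.23,0,0,0.093,0.5],[0.98,-0.58,0.23,0,0,0.093,0.5],[0.98,-0.58,0.23,0,0,0.093,0.5],[0.98,-0.58,0.23,0,0,0.093,0.5],[0.98,-0.58,0.23,0,0,0.093,0.5],[0.98,-0.58,0.23,0,0,0.093,0.5],[0.98,-0.58,0.23,0,0,0.093,0.5],[0.98,-0.58,0.23,0,0,0.093,0.5],[0.98,-0.58,0.23,0,0,0.093,0.5]], "grip_force": 50}}

```text
t: 0.98
position: [0.4886, -0.2415, 0.1483]
orientation: [-3.115, -0.41, 0.0]
wrist_force: [1.3, -0.5, 0.8]
opening: 0.0431
grasp_force: 0.0
```

>>> {"op": "step_arm", "data": {"plan": [[0,0,0,0,0,0,0.5],[0,0,0,0,0,0,0.5],[0,0,0,0,0,0,0.5]]}}

```text
t: 1.23
position: [0.4878, -0.2433, 0.1486]
orientation: [3.114, 0.411, -0.001]
wrist_force: [0.2, -1.1, 0.6]
opening: 0.0429
grasp_force: 0.0
```

```bash
python3 - <<'E'
from h import *
from station import state,grab_frame
import pickle
s=state();print(s["position"],s["opening"],s["wrist_force"])
f=grab_frame("wrist");pickle.dump((s,f),open("w1.pkl","wb"))
pan=np.array([.513,-.087]);a=.262
g=pan+.09*np.array([np.sin(a),-np.cos(a)])
print(rel(s,[*g,.13],down(a-np.pi/2)))
im=f["img"][:,:,::-1].copy()
c,q=np.cos(a),np.sin(a)
P=[[pan[0]+c*x-q*y,pan[1]+q*x+c*y,.048] for x,y in((-.095,-.095),(.095,-.095),(.095,.095),(-.095,.095))]
for p in proj(f,P): print(p);cv2.drawMarker(im,tuple(int(v) for v in p),(0,0,255),0,12,1)
cv2.imwrite("pics/w1.png",im)
E
```

```text
[ 0.48782597 -0.2433406   0.1486322 ] 0.042881482833762384 [ 0.15027212 -1.06754483  0.58539814]
[ 0.162 -0.136  0.046 -0.     0.     0.   ]
[250.92428562 279.19313521]
[232.01502926 -23.60895437]
[-101.8218878  -27.0655092]
[ -8.85051728 279.42684269]
```

View pics/w1.png

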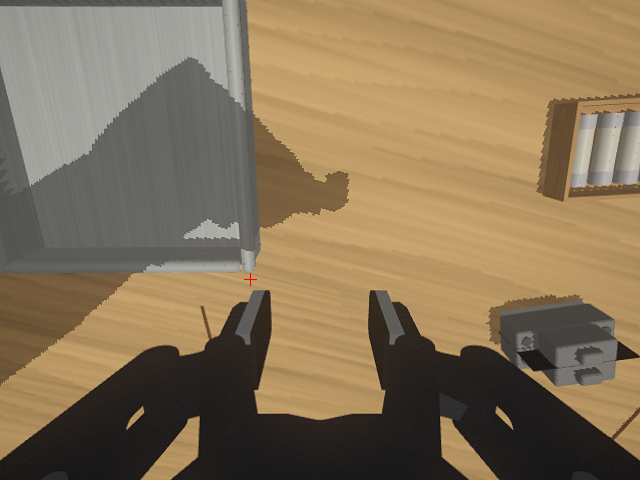

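The wrist view shows the pan corner at about (253,271) against (251,279) predicted. That puts the pan about 5 mm farther along +x, so I correct for it and go down onto its −y rim.

```bash
python3 - <<'E'
from h import *
from station import state
s=state()
for z in(.08,.023):print(rel(s,[.5395,-.175,z],down(.255-np.pi/2)))
E
```

```text
[ 0.17  -0.134  0.172  0.     0.     0.004]
[ 0.17  -0.134  0.315  0.     0.     0.004]
```

>>> {"op": "step_arm", "data": {"plan": [[0.17,-0.134,0.17,0,0,-0.004,0.5],[0.17,-0.134,0.17,0,0,-0.004,0.5],[0.17,-0.134,0.17,0,0,-0.004,0.5],[0.17,-0.134,0.17,0,0,-0.004,0.5],[0.17,-0.134,0.23,0,0,-0.004,0.5],[0.17,-0.134,0.28,0,0,-0.004,0.5],[0.17,-0.134,0.315,0,0,-0.004,0.5],[0.17,-0.134,0.315,0,0,-0.004,0.5]]}}

```text
t: 1.95
position: [0.5369, -0.1751, 0.0206]
orientation: [-3.112, -0.415, 0.007]
wrist_force: [-0.8, -0.1, -0.4]
opening: 0.0425
grasp_force: 0.0
```

>>> {"op": "step_arm", "data": {"plan": [[0,0,0,0,0,0,0],[0,0,0,0,0,0,0],[0,0,0,0,0,0,0],[0,0,0,0,0,0,0],[0,0,0,0,0,0,0],[0,0,0,0,0,0,0]]}}

```text
t: 2.45
position: [0.5409, -0.1753, 0.0246]
orientation: [3.11, 0.419, 0.003]
wrist_force: [-2.4, -2.3, 7.0]
opening: 0.0092
grasp_force: 49.7
```

```bash
python3 - <<'E'
from h import *
from station import state
s=state()
print(rel(s,[.488,-.0454,s["position"][2]],down(.042-np.pi/2)))
E
```

```text
[-0.042 -0.348 -0.001  0.002 -0.001  0.144]
```

>>> {"op": "step_arm", "data": {"plan": [[0,-0.02,0,0,0,0.02,0],[-0.005,-0.05,0,0,0,0.05,0],[-0.01,-0.09,0,0,0,0.08,0],[-0.016,-0.13,0,0,0,0.11,0],[-0.022,-0.17,0,0,0,0.144,0],[-0.027,-0.21,0,0,0,0.144,0],[-0.032,-0.25,0,0,0,0.144,0],[-0.037,-0.29,0,0,0,0.144,0],[-0.04,-0.33,0,0,0,0.144,0],[-0.042,-0.348,0,0,0,0.144,0]]}}

```text
t: 3.28
position: [0.4886, -0.0439, 0.0246]
orientation: [3.138, 0.069, 0.007]
wrist_force: [1.3, -5.3, 6.3]
opening: 0.0086
grasp_force: 49.8
```

>>> {"op": "step_arm", "data": {"plan": [[0,0,0,0,0,0,0],[0,0,0,0,0,0,0]]}}

```text
t: 3.45
position: [0.4882, -0.043, 0.0246]
orientation: [-3.14, -0.07, -0.005]
wrist_force: [-0.2, 1.3, 10.6]
opening: 0.0092
grasp_force: 50.5
```

```bash
python3 - <<'E'
from h import *
from station import state,grab_frame
import pickle
s=state();print(s["position"],s["orientation"],s["opening"],s["wrist_force"])
T=grab_frame("top");S=grab_frame("side");pickle.dump((T,S),open("f2.pkl","wb"))
r=lambda i,k:cv2.resize(i[:,:,::-1],(0,0),fx=k,fy=k,interpolation=cv2.INTER_CUBIC)
a=r(T["img"][215:335,160:360],3);b=r(S["img"][210:400,210:450],2.5)[:, :600]
o=np.zeros((600,800,3),np.uint8);o[:360,:600]=a
cv2.imwrite("pics/t2.png",o[:360,:600]);cv2.imwrite("pics/s2.png",b)
E
```

```text
[ 0.48816576 -0.04295348  0.02458137] [-3.13973946 -0.06972524 -0.00537823] 0.009177765606313395 [-0.23849062  1.25135404 10.60290607]
```

View pics/t2.png

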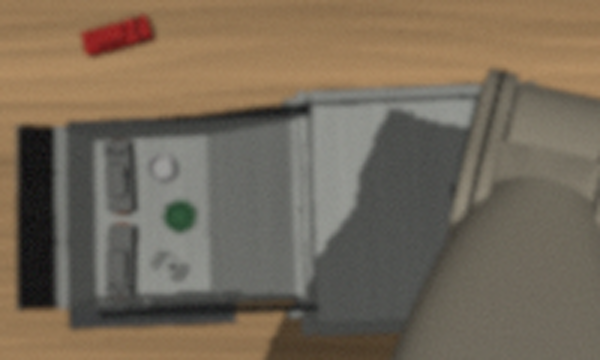

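```bash
python3 - <<'E'
from h import *
import pickle
T,S=pickle.load(open("f2.pkl","rb"))
print(back(T,np.array([[290,100],[303,115],[307,305]])/3+[160,215],np.array([.048,.1,.1])))
E
```

```text
[[0.56766526 0.14649527 0.048     ]
 [0.54997087 0.1290588  0.1       ]
 [0.4102036  0.12476764 0.1       ]]
```

View pics/s2.png

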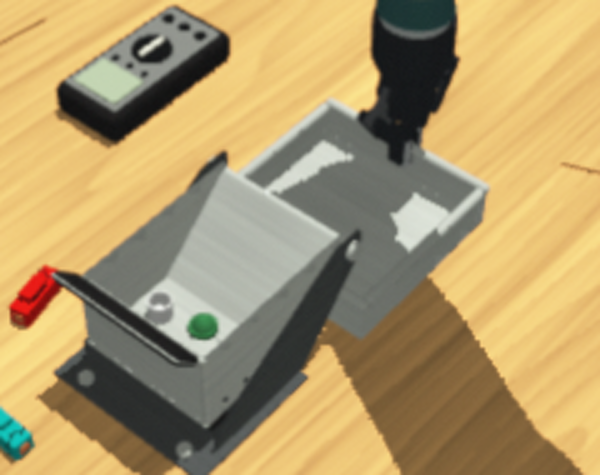

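The side view shows the pan square under the lip, its near edge about 12 mm behind the lip, gripped on its far rim. I release it, go up, and move over to the flange.

>>> {"op": "step_arm", "data": {"plan": [[0,0,0.008,0,0,0,0.5],[0,0,0.008,0,0,0,0.5],[0,0,0.008,0,0,0,0.5],[0,0,0.008,0,0,0,0.5],[0,0,-0.1,0,0,0,0.5],[0,0,-0.2,0,0,0,0.5],[0,0,-0.3,0,0,0,0.5],[0,0,-0.4,0,0,0,0.5],[0,0,-0.5,0,0,0,0.5],[0,0,-0.6,0,0,0,0.5]]}}

```text
t: 4.38
position: [0.4859, -0.0439, 0.2644]
orientation: [-3.14, -0.066, 0.001]
wrist_force: [1.0, -0.4, 0.2]
opening: 0.0429
grasp_force: 0.0
```

```bash
cat >> h.py <<'E'
H=np.array([.4805,.1305,.1]);B=np.array([-.045,.999,0]);Z=np.array([0,0,1.])
def tubR(th):  # rotation lifting back (B->Z)
    return Ro.from_rotvec(np.cross(B,Z)*th).as_matrix()
U=(B+Z)/np.sqrt(2)
def gripR(th):
    z=-U;y=(Z-B)/np.sqrt(2);return tubR(th)@np.c_[np.cross(y,z),y,z]
def flange(th,out,up=0): # TCP 'out' m outward of G along strip
    return H+tubR(th)@(.187*B+.027*Z+out*U+up*(Z-B)/np.sqrt(2))
E
python3 - <<'E'
from h import *
from station import state
s=state();print(s["position"],s["wrist_force"],s["joint_positions"])
print(rel(s,flange(0,.07,.002),gripR(0)),flange(0,.07,.002))
E
```

```text
[ 0.48591661 -0.0439229   0.26444896] [ 0.96015253 -0.36957073  0.16056794] [-2.22931915e-01  1.56296821e-02 -2.61005882e-01  1.29498117e+00
  3.27302674e-04  2.87654599e+00]
[ 3.000e-03 -1.024e+00  2.170e-01 -5.000e-01  1.000e-03 -2.000e-03] [0.46992125 0.36534818 0.17791169]
```

>>> {"op": "step_arm", "data": {"plan": [[0,-0.1,0,0,0,-0.075,0.22],[0,-0.2,0,0,0,-0.15,0.22],[0,-0.3,0,0,0,-0.225,0.22],[0,-0.4,0,0,0,-0.3,0.22],[0,-0.5,0,0,0,-0.375,0.22],[0,-0.6,0,0,0,-0.45,0.22],[0,-0.7,0,0,0,-0.525,0.22],[0,-0.8,0,0,0,-0.6,0.22],[0,-0.9,0,0,0,-0.675,0.22],[0,-0.98,0,0,0,-0.75,0.22]]}}

```text
t: 5.22
position: [0.4693, 0.3501, 0.2622]
orientation: [-2.568, -1.809, 0.001]
wrist_force: [0.6, -0.5, 1.1]
opening: 0.0186
grasp_force: 0.0
```

>>> {"op": "step_arm", "data": {"plan": [[0,0,0,0,0,-0.075,0.22],[0,0,0,0,0,-0.15,0.22],[0,0,0,0,0,-0.225,0.22],[0,0,0,0,0,-0.3,0.22],[0,0,0,0,0,-0.375,0.22],[0,0,0,0,0,-0.45,0.22],[0,0,0,0,0,-0.525,0.22],[0,0,0,0,0,-0.6,0.22],[0,0,0,0,0,-0.675,0.22],[0,0,0,0,0,-0.75,0.22]]}}

```text
t: 6.05
position: [0.4698, 0.3472, 0.2621]
orientation: [-1.132, -2.929, 0.002]
wrist_force: [-0.4, -0.2, 0.6]
opening: 0.0191
grasp_force: 0.0
```

```bash
cat >> h.py <<'E'
def gr2(th): return gripR(th)@np.diag([-1,-1,1.])
E
python3 - <<'E'
from h import *
from station import state
s=state();print(s["position"],s["joint_positions"],s["opening"])
print(rel(s,flange(0,.07,.002),gr2(0)),rel(s,s["position"],gr2(0)@Ro.from_rotvec([-np.pi/4,0,0]).as_matrix()),rel(s,s["position"],gr2(0)@Ro.from_rotvec([np.pi/4,0,0]).as_matrix()))
E
```

```text
[0.46984098 0.34723805 0.26207799] [ 5.25672711e-01  1.91045455e-01 -6.97687173e-02  1.31160892e+00
  3.17275672e-04  1.26308846e+00] 0.01905286086676034
[ 0.03   0.034  0.21   0.473 -0.196 -0.471] [ 0.     0.     0.    -0.001 -0.001 -0.498] [ 0.     0.     0.     0.943 -0.39  -0.389]
```

>>> {"op": "step_arm", "data": {"plan": [[0,0.01,0,0.047,-0.02,-0.047,0.22],[0,0.01,0,0.095,-0.039,-0.094,0.22],[0,0.01,0,0.142,-0.059,-0.141,0.22],[0.01,0.02,0.02,0.189,-0.078,-0.188,0.22],[0.01,0.02,0.05,0.237,-0.098,-0.235,0.22],[0.02,0.03,0.08,0.284,-0.118,-0.283,0.22],[0.03,0.034,0.11,0.331,-0.137,-0.33,0.22],[0.03,0.034,0.14,0.378,-0.157,-0.377,0.22],[0.03,0.034,0.18,0.426,-0.176,-0.424,0.22],[0.03,0.034,0.21,0.473,-0.196,-0.471,0.22]]}}

```text
t: 6.88
position: [0.4707, 0.3658, 0.1771]
orientation: [-0.061, 2.886, -1.201]
wrist_force: [-0.3, -0.7, -0.2]
opening: 0.0189
grasp_force: 0.0
```

>>> {"op": "step_arm", "data": {"plan": [[0,0,0,0,0,0,0.22],[0,0,0,0,0,0,0.22]]}}

```text
t: 7.05
position: [0.4695, 0.3654, 0.1766]
orientation: [-0.056, 2.889, -1.2]
wrist_force: [-0.3, -0.2, 0.4]
opening: 0.019
grasp_force: 0.0
```

```bash
python3 - <<'E'
from h import *
from station import state,grab_frame
import pickle
s=state();print(s["position"],s["joint_positions"],s["opening"])
print(rel(s,flange(0,.07,.002),gr2(0)))
f=grab_frame("wrist");g=grab_frame("side")
im=f["img"][:,:,::-1].copy()
P=[H+tubR(0)@(.1976*B+.0376*Z+w*np.cross(Z,B)) for w in(-.067,.067)]
for p in proj(f,P):print(p);cv2.drawMarker(im,tuple(int(v) for v in p),(0,0,255),0,12,1)
b=cv2.resize(g["img"][210:370,200:400,::-1],(0,0),fx=2,fy=2)
o=np.zeros((600,800,3),np.uint8);o[:400,:533]=cv2.resize(im,(533,400));o[:320,800-267:]=b[:, 60:327]
cv2.imwrite("pics/w3.png",o)
E
```

```text
[0.46950419 0.36542785 0.17655883] [ 0.80308448  0.66922104  0.2337382   1.74353708 -0.53522783  0.93595251] 0.01897000831549612
[-0.001 -0.003 -0.002 -0.001 -0.004 -0.002]
[323.05770519 361.50463267]
[323.09622485 144.92164312]
```

View pics/w3.png

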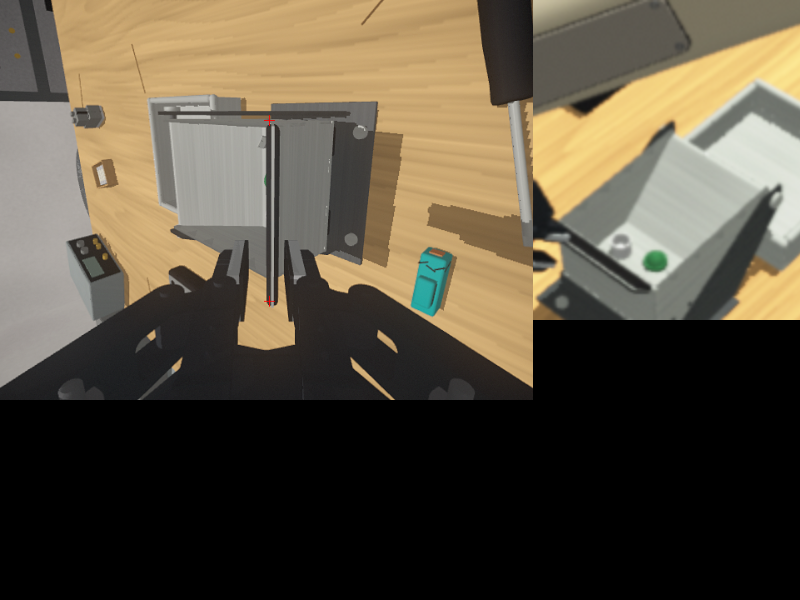

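The wrist view shows the flange edge-on at about x=272 of the scaled picture, 3 px from the prediction and between the open fingers. I shift 2–3 mm, go in, and close.

>>> {"op": "step_arm", "data": {"plan": [[0,0.005,0.03,0,0,0,0.22],[0,0.005,0.06,0,0,0,0.22],[0,0.005,0.09,0,0,0,0.22],[0,0.005,0.12,0,0,0,0.22],[0,0.005,0.15,0,0,0,0.22],[0,0.005,0.17,0,0,0,0.22],[0,0.005,0.185,0,0,0,0.22],[0,0.005,0.19,0,0,0,0.22],[0,0.005,0.19,0,0,0,0.22]], "grip_force": 50}}

```text
t: 7.9
position: [0.4737, 0.313, 0.1249]
orientation: [-0.051, 2.887, -1.191]
wrist_force: [1.2, 0.9, -0.8]
opening: 0.019
grasp_force: 0.6
```

>>> {"op": "step_arm", "data": {"plan": [[0,0,0,0,0,0,0],[0,0,0,0,0,0,0],[0,0,0,0,0,0,0],[0,0,0,0,0,0,0],[0,0,0,0,0,0,0]]}}

```text
t: 8.32
position: [0.4736, 0.3164, 0.1229]
orientation: [-0.052, 2.89, -1.183]
wrist_force: [1.6, 9.6, -3.6]
opening: 0.0079
grasp_force: 53.2
```

```bash
cat > tip.py <<'E'
import sys
from h import *
from station import state
def go(th0,ths,H=H):
    s=state();p0=s["position"];print(p0,s["wrist_force"],s["opening"],s["grasp_force"],s["joint_positions"].round(2))
    for th in ths:
        R=tubR(th-th0);R0=Ro.from_rotvec(s["orientation"]).as_matrix()
        print(round(th,3),rel(s,H+R@(p0-H),R@R0).tolist())
E
python3 -c "
from tip import *
print(flange(0,-.006),gr2(0))
go(0,[.03,.08,.14,.22,.31,.4,.49,.58,.67,.76])"
```

```text
[0.47227592 0.3130746  0.12275736] [[-0.999      -0.03181981  0.03181981]
 [-0.045       0.70639967 -0.70639967]
 [ 0.         -0.70710678 -0.70710678]]
[0.4736463  0.31641439 0.12294402] [ 1.60653206  9.61347121 -3.61054723] 0.007884747244408448 53.230082988739014 [ 0.75  0.64  0.08  1.57 -0.56  0.88]
0.03 [-0.0, -0.011, -0.009, -0.019, 0.0, -0.0]
0.08 [-0.0, -0.03, -0.022, -0.051, 0.0, -0.0]
0.14 [-0.0, -0.054, -0.037, -0.089, 0.001, -0.0]
0.22 [-0.001, -0.087, -0.055, -0.14, 0.001, -0.0]
0.31 [-0.001, -0.126, -0.071, -0.197, 0.002, -0.0]
0.4 [-0.001, -0.166, -0.084, -0.255, 0.002, -0.001]
0.49 [-0.002, -0.207, -0.094, -0.312, 0.003, -0.001]
0.58 [-0.002, -0.249, -0.1, -0.369, 0.003, -0.001]
0.67 [-0.002, -0.291, -0.102, -0.427, 0.004, -0.001]
0.76 [-0.003, -0.333, -0.1, -0.484, 0.004, -0.001]
```

>>> {"op": "step_arm", "data": {"plan": [[0,-0.011,-0.009,-0.019,0,0,0],[0,-0.03,-0.022,-0.051,0,0,0],[0,-0.054,-0.037,-0.089,0.001,0,0],[-0.001,-0.087,-0.055,-0.14,0.001,0,0],[-0.001,-0.126,-0.071,-0.197,0.002,0,0],[-0.001,-0.166,-0.084,-0.255,0.002,-0.001,0],[-0.002,-0.207,-0.094,-0.312,0.003,-0.001,0],[-0.002,-0.249,-0.1,-0.369,0.003,-0.001,0],[-0.002,-0.249,-0.1,-0.369,0.003,-0.001,0]]}}

```text
t: 9.07
position: [0.4757, 0.2688, 0.2245]
orientation: [-0.051, 3.123, -0.311]
wrist_force: [4.3, 3.4, -12.8]
opening: 0.0082
grasp_force: 58.2
```

```bash
python3 -c "
from tip import *
go(.58,[.64,.71,.78,.85,.92,.99,1.06,1.12,1.16,1.16])"
```

```text
[0.4756509  0.26881111 0.22447248] [  4.29975113   3.40157867 -12.80600806] 0.008225339162905694 58.20101580116898 [ 0.49  0.21 -0.14  1.31 -0.18  0.47]
0.64 [-0.0, -0.023, -0.016, -0.038, 0.0, -0.0]
0.71 [-0.001, -0.051, -0.033, -0.083, 0.001, -0.0]
0.78 [-0.001, -0.08, -0.048, -0.127, 0.002, -0.0]
0.85 [-0.001, -0.11, -0.061, -0.172, 0.002, -0.0]
0.92 [-0.001, -0.14, -0.071, -0.216, 0.003, -0.001]
0.99 [-0.002, -0.172, -0.08, -0.261, 0.003, -0.001]
1.06 [-0.002, -0.204, -0.086, -0.306, 0.004, -0.001]
1.12 [-0.002, -0.231, -0.09, -0.344, 0.004, -0.001]
1.16 [-0.003, -0.25, -0.091, -0.369, 0.004, -0.001]
1.16 [-0.003, -0.25, -0.091, -0.369, 0.004, -0.001]
```

>>> {"op": "step_arm", "data": {"plan": [[0,-0.023,-0.016,-0.038,0,0,0],[-0.001,-0.051,-0.033,-0.083,0.001,0,0],[-0.001,-0.08,-0.048,-0.127,0.002,0,0],[-0.001,-0.11,-0.061,-0.172,0.002,0,0],[-0.001,-0.14,-0.071,-0.216,0.003,-0.001,0],[-0.002,-0.172,-0.08,-0.261,0.003,-0.001,0],[-0.002,-0.204,-0.086,-0.306,0.004,-0.001,0],[-0.002,-0.231,-0.09,-0.344,0.004,-0.001,0],[-0.003,-0.25,-0.091,-0.369,0.004,-0.001,0],[-0.003,-0.25,-0.091,-0.369,0.004,-0.001,0]]}}

```text
t: 9.9
position: [0.4794, 0.1803, 0.2771]
orientation: [0.052, -3.066, -0.589]
wrist_force: [3.3, 6.4, -9.3]
opening: 0.0079
grasp_force: 56.4
```

```bash
python3 -c "
from tip import *
s=state();d=s['position']-H;th=np.arctan2(d[2],d@B)-.1232;print(th,np.hypot(d[2],d@B))
go(th,list(th+(1.5-th)*np.arange(1,10)/9))"
```

```text
1.1735974115090737 0.18395267072040342
[0.47941884 0.18027565 0.2770906 ] [ 3.30597615  6.41864016 -9.32401535] 0.007857493565413601 56.35149856097996 [ 0.02  0.03 -0.26  1.3   0.38 -0.02]
1.21 [-0.0, -0.013, -0.01, -0.023, 0.0, -0.0]
1.246 [-0.0, -0.027, -0.019, -0.046, 0.001, -0.0]
1.282 [-0.0, -0.041, -0.028, -0.069, 0.001, -0.001]
1.319 [-0.0, -0.056, -0.037, -0.092, 0.001, -0.001]
1.355 [-0.001, -0.07, -0.044, -0.115, 0.001, -0.001]
1.391 [-0.001, -0.085, -0.052, -0.139, 0.002, -0.001]
1.427 [-0.001, -0.101, -0.059, -0.162, 0.002, -0.001]
1.464 [-0.001, -0.116, -0.065, -0.185, 0.002, -0.001]
1.5 [-0.001, -0.132, -0.07, -0.208, 0.003, -0.002]
```

>>> {"op": "step_arm", "data": {"plan": [[0,0,0,0,0,0,0],[0,-0.013,-0.01,-0.023,0,0,0],[0,-0.027,-0.019,-0.046,0.001,0,0],[0,-0.041,-0.028,-0.069,0.001,-0.001,0],[0,-0.056,-0.037,-0.092,0.001,-0.001,0],[-0.001,-0.07,-0.044,-0.115,0.001,-0.001,0],[-0.001,-0.085,-0.052,-0.139,0.002,-0.001,0],[-0.001,-0.101,-0.059,-0.162,0.002,-0.001,0],[-0.001,-0.116,-0.065,-0.185,0.002,-0.001,0],[-0.001,-0.132,-0.07,-0.208,0.003,-0.002,0]]}}

```text
t: 10.73
position: [0.4819, 0.1222, 0.2824]
orientation: [0.059, -2.921, -1.072]
wrist_force: [6.4, 9.3, -17.6]
opening: 0.0081
grasp_force: 54.2
```

>>> {"op": "step_arm", "data": {"plan": [[0,0,0,0,0,0,0],[0,0,0,0,0,0,0],[0,0,0,0,0,0,0],[0,0,0,0,0,0,0],[0,0,0,0,0,0,0],[0,0,0,0,0,0,0],[0,0,0,0,0,0,0],[0,0,0,0,0,0,0]]}}

```text
t: 11.4
position: [0.4819, 0.1225, 0.2824]
orientation: [0.059, -2.922, -1.069]
wrist_force: [5.8, 8.6, -16.1]
opening: 0.0077
grasp_force: 54.6
```

```bash
python3 - <<'E'
from tip import *
from station import grab_frame
s=state();d=s['position']-H;th=np.arctan2(d[2],d@B)-.1232;print(th,np.hypot(d[2],d@B))
go(th,[1.56])
r=lambda i,k:cv2.resize(i[:,:,::-1],(0,0),fx=k,fy=k,interpolation=cv2.INTER_CUBIC)
T=grab_frame("top");S=grab_frame("side");w=grab_frame("wrist")
o=np.zeros((600,800,3),np.uint8)
o[:300,:400]=r(T["img"][200:350,160:360],2);o[:300,400:]=r(S["img"][220:370,240:440],2);o[300:,:400]=cv2.resize(w["img"][:,:,::-1],(400,300))
cv2.imwrite("pics/m4.png",o)
E
```

```text
1.4916795577837636 0.18257660571032297
[0.48185485 0.12250702 0.28239923] [  5.77933205   8.64923581 -16.14508071] 0.007735805016026926 54.58497456740588 [-0.26  0.11 -0.27  1.45  0.66 -0.39]
1.56 [-0.0, -0.025, -0.018, -0.043, 0.0, -0.001]
```

View pics/m4.png

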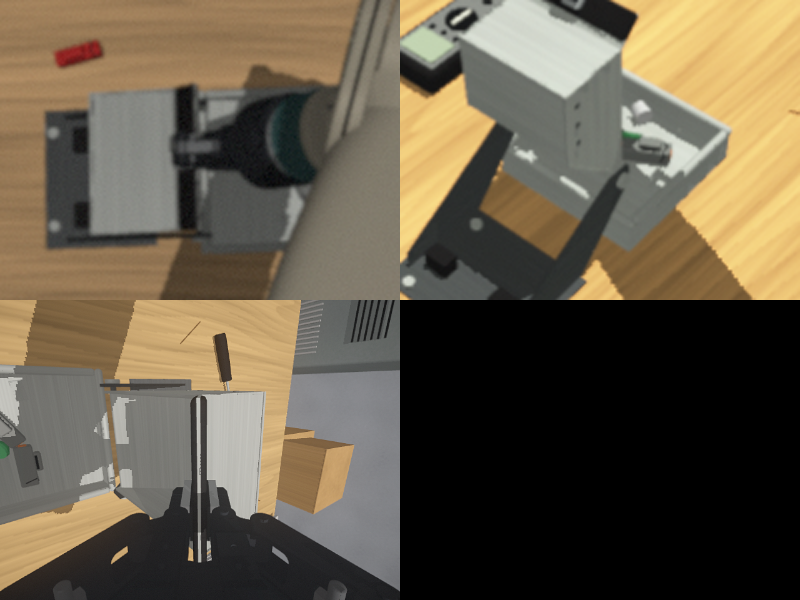

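The tub looks empty in the wrist view. The side view shows the lens, cap, clip and a carrier in the pan. I tip slightly further to be sure, then lower.

>>> {"op": "step_arm", "data": {"plan": [[0,-0.012,-0.009,-0.021,0,0,0],[0,-0.02,-0.014,-0.034,0,0,0],[0,-0.02,-0.014,-0.034,0,0,0],[0,-0.02,-0.014,-0.034,0,0,0],[0,-0.02,-0.014,-0.034,0,0,0],[0,-0.02,-0.014,-0.034,0,0,0],[0,-0.02,-0.014,-0.034,0,0,0]]}}

```text
t: 12.13
position: [0.4823, 0.1129, 0.2815]
orientation: [0.058, -2.892, -1.146]
wrist_force: [6.6, 9.9, -17.0]
opening: 0.0077
grasp_force: 54.7
```

```bash
python3 - <<'E'
from tip import *
s=state();d=s['position']-H;th=np.arctan2(d[2],d@B)-.1232;print(th,np.hypot(d[2],d@B))
go(th,[1.5,1.43,1.35,1.27,1.19,1.11,1.03,.95,.87,.79])
E
```

```text
1.5448465665688982 0.18235099472269173
[0.48229374 0.11285734 0.28148937] [  6.61939495   9.93747788 -17.03800694] 0.007665519345832259 54.693992282263935 [-0.3   0.14 -0.27  1.48  0.7  -0.46]
1.5 [-0.0, 0.016, 0.013, 0.029, -0.0, 0.0]
1.43 [-0.0, 0.04, 0.034, 0.073, -0.001, 0.001]
1.35 [-0.0, 0.065, 0.061, 0.124, -0.001, 0.001]
1.27 [-0.0, 0.087, 0.089, 0.175, -0.002, 0.002]
1.19 [-0.0, 0.108, 0.119, 0.226, -0.002, 0.003]
1.11 [-0.001, 0.126, 0.151, 0.277, -0.003, 0.003]
1.03 [-0.001, 0.142, 0.184, 0.328, -0.003, 0.004]
0.95 [-0.001, 0.154, 0.218, 0.379, -0.003, 0.004]
0.87 [-0.001, 0.164, 0.253, 0.43, -0.004, 0.005]
0.79 [-0.002, 0.172, 0.289, 0.481, -0.004, 0.005]
```

>>> {"op": "step_arm", "data": {"plan": [[0,0.016,0.013,0.029,0,0,0],[0,0.04,0.034,0.073,-0.001,0.001,0],[0,0.065,0.061,0.124,-0.001,0.001,0],[0,0.087,0.089,0.175,-0.002,0.002,0],[0,0.108,0.119,0.226,-0.002,0.003,0],[-0.001,0.126,0.151,0.277,-0.003,0.003,0],[-0.001,0.142,0.184,0.328,-0.003,0.004,0],[-0.001,0.154,0.218,0.379,-0.003,0.004,0],[-0.001,0.164,0.253,0.43,-0.004,0.005,0],[-0.002,0.172,0.289,0.481,-0.004,0.005,0]]}}

```text
t: 12.97
position: [0.4767, 0.2438, 0.2469]
orientation: [0.057, -3.133, 0.0]
wrist_force: [0.9, 4.4, -10.0]
opening: 0.0081
grasp_force: 53.8
```

```bash
python3 - <<'E'
from tip import *
s=state();d=s['position']-H;th=np.arctan2(d[2],d@B)-.1232;print(th,np.hypot(d[2],d@B))
R0=Ro.from_rotvec(s["orientation"]).as_matrix()
for th1 in(.70,.62,.54,.46,.38,.30,.23,.17): # head for the original grasp pose, radius blending
    p=H+tubR(th1)@(np.array([.4736,.3164,.1229])-H)
    print(th1,rel(s,p,tubR(th1)@Ro.from_rotvec([-.052,2.89,-1.183]).as_matrix()).tolist())
print(s["wrist_force"])
E
```

```text
0.7901755801334268 0.18557202241524506
0.7 [-0.0, 0.035, 0.024, 0.049, -0.005, -0.0]
0.62 [-0.0, 0.062, 0.05, 0.1, -0.005, 0.0]
0.54 [-0.0, 0.086, 0.079, 0.151, -0.005, 0.0]
0.46 [-0.0, 0.108, 0.109, 0.202, -0.006, 0.001]
0.38 [-0.001, 0.127, 0.142, 0.253, -0.006, 0.001]
0.3 [-0.001, 0.144, 0.175, 0.304, -0.007, 0.001]
0.23 [-0.001, 0.156, 0.205, 0.348, -0.007, 0.002]
0.17 [-0.001, 0.165, 0.232, 0.386, -0.007, 0.002]
[  0.90500374   4.37951642 -10.04403011]
```

>>> {"op": "step_arm", "data": {"plan": [[0,0.035,0.024,0.049,-0.003,0,0],[0,0.062,0.05,0.1,-0.005,0,0],[0,0.086,0.079,0.151,-0.005,0,0],[0,0.108,0.109,0.202,-0.006,0.001,0],[-0.001,0.127,0.142,0.253,-0.006,0.001,0],[-0.001,0.144,0.175,0.304,-0.007,0.001,0],[-0.001,0.156,0.205,0.348,-0.007,0.002,0],[-0.001,0.165,0.232,0.386,-0.007,0.002,0],[-0.001,0.165,0.232,0.386,-0.007,0.002,0]]}}

```text
t: 13.72
position: [0.4739, 0.3111, 0.15]
orientation: [-0.058, 2.986, -0.936]
wrist_force: [-3.1, 9.1, 0.4]
opening: 0.008
grasp_force: 54.2
```

```bash
python3 - <<'E'
from tip import *
s=state();d=s['position']-H;th=np.arctan2(d[2],d@B)-.1232;print(th,np.hypot(d[2],d@B),s["wrist_force"])
for th1 in(.13,.09,.06,.03,0.01,0,-.01,-.02):
    p=H+tubR(th1)@(np.array([.4736,.3164,.1229])-H)
    print(th1,rel(s,p,tubR(th1)@Ro.from_rotvec([-.052,2.89,-1.183]).as_matrix()).tolist())
E
```

```text
0.14690256433542007 0.18749728748389446 [-3.12444054  9.05026179  0.42344403]
0.13 [0.0, 0.006, 0.005, 0.025, -0.001, 0.002]
0.09 [0.0, 0.02, 0.018, 0.051, -0.001, 0.002]
0.06 [0.0, 0.03, 0.028, 0.07, -0.001, 0.002]
0.03 [0.0, 0.04, 0.038, 0.089, -0.001, 0.002]
0.01 [0.0, 0.047, 0.045, 0.101, -0.001, 0.002]
0 [0.0, 0.05, 0.048, 0.108, -0.001, 0.002]
-0.01 [0.0, 0.053, 0.052, 0.114, -0.002, 0.002]
-0.02 [0.0, 0.056, 0.055, 0.121, -0.002, 0.002]
```

>>> {"op": "step_arm", "data": {"plan": [[0,0.006,0.005,0.02,0,0,0],[0,0.02,0.018,0.045,0,0,0],[0,0.03,0.028,0.065,0,0.001,0],[0,0.04,0.038,0.085,0,0.001,0],[0,0.047,0.045,0.098,0,0.002,0],[0,0.05,0.048,0.108,0,0.002,0],[0,0.05,0.048,0.108,0,0.002,0],[0,0.05,0.048,0.108,0,0.002,0]]}}

```text
t: 14.38
position: [0.4736, 0.3161, 0.1253]
orientation: [-0.046, 2.896, -1.175]
wrist_force: [-3.8, 8.7, -5.8]
opening: 0.0079
grasp_force: 53.4
```

```bash
python3 - <<'E'
from tip import *
s=state();d=s['position']-H;th=np.arctan2(d[2],d@B)-.1232;print(th,s["position"],s["orientation"],s["wrist_force"],s["ft_torque"])
E
```

```text
0.01220077002954792 [0.47362574 0.31606092 0.12529663] [-0.04571307  2.89622491 -1.17466082] [-3.78572528  8.6641543  -5.79203981] [ 3.19709126  0.80045101 -0.1167703 ]
```

>>> {"op": "step_arm", "data": {"plan": [[0,0.002,0.002,0.003,0,0,0],[0,0.004,0.004,0.006,0,0,0],[0,0.006,0.006,0.008,0,0,0],[0,0.006,0.006,0.008,0,0,0],[0,0.006,0.006,0.008,0,0,0]]}}

```text
t: 14.8
position: [0.4736, 0.3165, 0.1225]
orientation: [-0.045, 2.889, -1.191]
wrist_force: [-5.0, 11.6, -3.9]
opening: 0.0077
grasp_force: 53.8
```

>>> {"op": "step_arm", "data": {"plan": [[0,0.002,0.002,0.003,0,0,0],[0,0.003,0.003,0.004,0,0,0],[0,0.003,0.003,0.004,0,0,0]]}}

```text
t: 15.05
position: [0.4736, 0.3165, 0.1218]
orientation: [-0.045, 2.885, -1.2]
wrist_force: [-4.3, 12.6, -1.4]
opening: 0.008
grasp_force: 54.2
```

Seated at or below the original grasp height. I release, back out along the strip, then go clear.

>>> {"op": "step_arm", "data": {"plan": [[0,0,0,0,0,0,0.12],[0,0,0,0,0,0,0.2],[0,0,0,0,0,0,0.22],[0,0,-0.03,0,0,0,0.22],[0,0,-0.08,0,0,0,0.22],[0,0,-0.15,0,0,0,0.22],[0,0,-0.24,0,0,0,0.22],[0,0,-0.33,0,0,0,0.22],[0,0,-0.4,0,0,0,0.22],[0,0,-0.4,0,0,0,0.22]]}}

```text
t: 15.88
position: [0.4716, 0.4303, 0.2384]
orientation: [-0.045, 2.876, -1.201]
wrist_force: [-0.5, -0.1, 1.0]
opening: 0.0192
grasp_force: 0.0
```

```bash
python3 - <<'E'
from h import *
from station import state,grab_frame
s=state();print(s["position"],s["opening"],s["wrist_force"])
r=lambda i,k:cv2.resize(i[:,:,::-1],(0,0),fx=k,fy=k,interpolation=cv2.INTER_CUBIC)
T=grab_frame("top");S=grab_frame("side")
o=np.zeros((600,800,3),np.uint8)
o[:,:400]=cv2.resize(r(T["img"][140:380,120:360],1),(400,400)).__class__((600,400,3),np.uint8)*0
o[:400,:400]=r(T["img"][190:350,170:330],2.5);o[:400,400:]=r(S["img"][210:370,260:420],2.5)
o[400:,:267]=cv2.resize(T["img"][:,:,::-1],(267,200));o[400:,400:667]=cv2.resize(S["img"][:,:,::-1],(267,200))
cv2.imwrite("pics/e5.png",o)
E
```

```text
[0.47160219 0.43026717 0.23843395] 0.019170391901719243 [-0.49308663 -0.09936706  0.97167556]
```

View pics/e5.png

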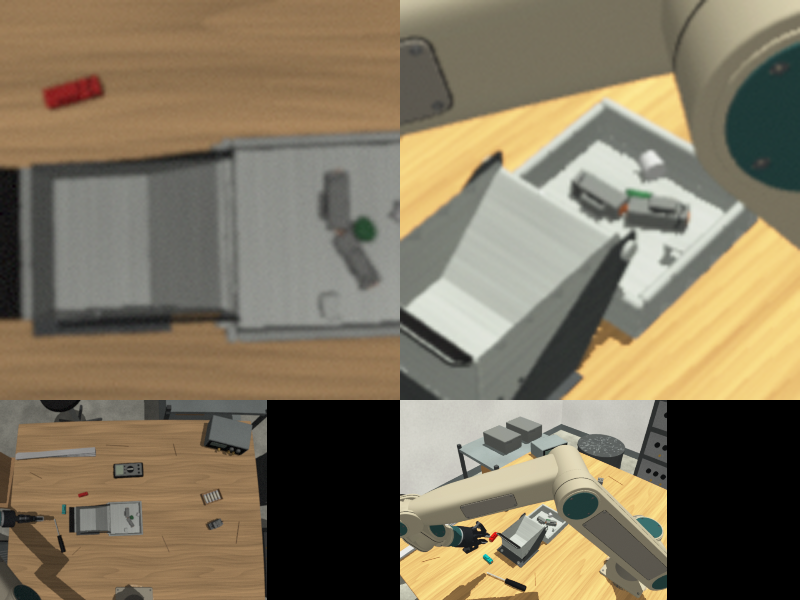

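The picture shows the tub empty and upright. Both carriers (337,200) and (357,260), the lens (363,230), the cap (328,303) and the clip (396,212) are in the flat pan, and the bystanders are where they were.

```bash
python3 -c "
from station import finish_job
print(finish_job())"
```

```text
the job is handed in; nothing more can be done
None
```

The job is handed in: all five rejects are in the pan, which stands flat under the lip. The bin was lowered upright onto its rest under control, and the bystanders and look-alikes were not touched (about 16 s of robot time).

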